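Set the bottle-top dispenser's volume sleeve to 8

TASK

The bottle-top dispenser on the bench has to be set for the next job: its volume sleeve must stand at 8. The sleeve is locked in a notch, so take hold of it, lift it against its spring until it is free, turn it (taking a new hold as often as needed) and leave it dropped fully home in the notch of number 8. Let go of it and do not disturb the other things on the bench.

Things in the scene. Friction and masses are not known exactly. Their poses are not given: they have to be found in the camera images.
- dispenser: Amber bottle (100 mm across) on a 130 mm square steel plate fixed to the bench, with a white dispenser head; it cannot move. Origin: centre of the plate's underside, z up, x pointing away from the spout. The spout is a white tube 12 mm thick, 126 to 138 mm high, reaching 114 mm from the axis along -x, its end bent down. The dial and the sleeve sit on top.
- dial (a point): Centre of the white dial's top face (150 mm across, 155 mm above the bench), on the sleeve's axis; dispenser's axes. 11 black marks, one every 24 deg, count 0 to 10 CLOCKWISE seen from above. Mark 0 is the one thick mark (10 mm), 120 deg counter-clockwise from +x; 5 and 10 are thin and long, others thin and short. 5 lies on +x, 8 is 72 deg clockwise from +x. The unmarked gap is over the spout.
- sleeve_grip (a point): Middle of the grip part of the grey sleeve, on its upright axis, 39 mm above the dial's face when home (moves with the sleeve; x points to the pointer). Grip part: ribbed cylinder 56 mm across, from 21 mm below to 21 mm above this point, top 25 mm above; below it a skirt 82 mm across, from 24 to 37 mm below this point. Nothing stands above the sleeve.
- pointer (a point): Outer tip of the small black pointer (8 mm high, 7 mm wide) on the sleeve's skirt, 57 mm from the axis; the dial mark it points at is the setting.
- sleeve (a joint): Turn of the sleeve: 0 at mark 0, growing clockwise from above by 0.419 rad a number (8 = 3.351); hard stops at 0 and 10. Locked when home in a notch (play 0.01 rad), turns very easily when lifted. Let go while lifted, it is pushed down by its spring, and pointed teeth guide it into the nearest number's notch. Starts at a number from 0 to 3.
- sleeve_lift (a joint): Height of the sleeve above home, m: 0 = home in a notch, 0.014 = against its firm upper stop; free to turn above 0.011. Spring and weight pull it down with 7 N at home, 9 N at the top. Resting on a tooth, between two numbers, it reads 0.003 to 0.011.
- well_plate: Bystander: clear culture plate with six round wells, 86 x 128 x 18 mm, loose. Origin: centre of its underside.
- tip_box: Bystander: grey box with a clear cover, 85 x 120 x 70 mm, loose. Origin: centre of its underside.
- reagent_bottle: Bystander: jar with a white cap, 64 mm across, 130 mm high, loose. Origin: centre of its underside.
There are look-alikes about, which are no part of the job. There is more than one size of the dispenser; the job needs the smallest.

How it is judged:
At the end, for the whole second after the job is handed in: The sleeve is home in the notch of number 8: turned to 3.351 within 0.07 rad, less than 2 mm above its home height, and at rest (value of joint sleeve between 3.281 and 3.421 rad and value of joint sleeve_lift below 0.002 m and velocity of joint sleeve between -0.05 and 0.05 rad/s); the robot touches nothing.
It fails at once if the well plate moved by more than 30 mm or tipped over (distance of well_plate from where it was at the start of the episode above 0.03 m or angle between well_plate's own z axis and vertical above 0.4 rad).
It fails at once if the tip box moved by more than 30 mm or tipped over (distance of tip_box from where it was at the start of the episode above 0.03 m or angle between tip_box's own z axis and vertical above 0.4 rad).
It fails at once if the reagent bottle moved by more than 30 mm or tipped over (distance of reagent_bottle from where it was at the start of the episode above 0.03 m or angle between reagent_bottle's own z axis and vertical above 0.4 rad).
It also fails if it takes over 61 s, if anything falls off the work surface, if the arm or the gripper's body presses on something with over 40 N, if the wrist force passes 120 N, or if a joint passes its speed limit or range.

ROBOT

A 7-joint arm with a two-finger parallel gripper is mounted at the origin on the work surface. World frame = base frame: x ahead of the robot, y to its left, z up, the work surface at z = 0. Lengths are in m, angles in rad, forces in N, time in s.
With the tool pointing down it reaches from about 0.425 to 0.925 m from the base axis. Payload 6.8 kg.
Tool frame: the origin (TCP) lies on the front face of the gripper's body, between the roots of the fingers; the fingertips stand 73 mm ahead of it and the grasp point (between the pads) lies 54 mm ahead of it (env.nose_length is the distance from the TCP to the fingertips, in m); z points along the fingers, y is the line along which they close (so a half turn about z gives the same grasp; the last joint's range is limited). The gripper opens to 85 mm and grips with 20 to 120 N. Pads are 22 mm wide; open, the fingers measure 114 mm over their backs; the gripper's body (76 mm by 85 mm) begins 54 mm behind the grasp point. The pads swing forward as they close: fully open they stand 13 mm farther back than shut.
Start: joints at [1.146, 0.477, 0.022, 1.555, -0.011, 1.109, -0.083], TCP at [0.21, -0.641, 0.304] pointing down, gripper open.
Joint ranges: [-2.96, 2.96], [-0.34, 2.1], [-1.41, 1.46], [0.24, 2.44], [-1.37, 4.51], [0.17, 1.92], [-2.96, 2.96]. Speed limits (rad/s): [2.39, 2.39, 3.14, 3.14, 3.14, 3.14, 3.14].

INTERFACE

Orientations are given as a unit quaternion [w, x, y, z].
In Python, from cell import env, kin, camera, calibration, job gives the robot as it stands. The module is installed in compiled form; this text tells all that it offers. Calls block until the motion is done:
- env.reach(position, orientation): joint-space move of the TCP to a pose.
- env.movel(position, velocity=0.15, rot=None, stop_force=None): straight line of the TCP; rot=None keeps the orientation; velocity is the mean speed in m/s. With stop_force (N) it stops when the force on the tool has changed by that much, and returns True; else False.
- env.goto_joints(angles): joint-space move.
- env.grip(opening, f_grip=None): finger opening in m; f_grip is the grip in N (None keeps the last); returns when the fingers have stopped.
- env.dwell(seconds).
- kin.inverse_kinematics(position, orientation): joint angles nearest the present ones, or None.
- env.get_state(): the state.
- camera(name): name is "side" or "top"; returns (picture, depth): 384x512x3 uint8, blue, green, red; 384x512 float32, m along the optical axis (not along the pixel's ray), 0 where there is no reading.
- calibration(name): a dict with "fx", "fy", "cx", "cy" (pixels), "k1" (the pictures are not rectified: a ray, as slopes to the right and down, at radius r is drawn at 1 + k1 r^2 times it, then the intrinsics apply), "rvec" (rotation vector, rad) and "tvec" (3), from world to camera coordinates, as OpenCV has them. Camera axes: x right, y down, z forward; pixel columns grow to the right and rows downward; lengths in m; the calibration is good to about 2 mm. A picture is of the moment at which its call begins. calibration takes no time and is no camera call.
A pose or a line that the arm cannot do raises env.PlanningError and nothing moves.
- job.job_done(): hands the job in; it is judged then, once.
The state is a dict: "time": time; "qpos": joint angles; "joint_velocities": joint speeds; "joint_torque": joint torques, N m; "tcp_pos": TCP position; "orientation": TCP orientation; "force": force on the tool from outside, world axes, zero at the start; "torque": the same for the moment, N m; "opening": finger opening in m; "gripper_force": force on a finger pad.
Only numpy, scipy, OpenCV 4.12 (cv2) and the standard library are available. Lean on these libraries where they do the work, as an engineer would, in place of code of your own. Each camera call takes 0.05 s, during which the arm holds its last target. There are 200 camera calls.

## Working session

There is one attempt and no reset: what is moved stays moved. The work goes in short steps, each a Python script; the robot and the scene stay as the last script left them, time stands still between calls to the robot, and variables do not carry over. Pictures are saved under pics/ and viewed, at most 10 in all, crops included, and the job is handed in when it is done.

```bash
mkdir -p pics
python3 - <<'E'
from cell import env,kin,camera,calibration
import cv2,numpy as np
for n in("side","top"):
    p,d=camera(n);cv2.imwrite(f"pics/{n}0.png",p);np.save(f"pics/{n}0.npy",d)
    c=calibration(n);R=cv2.Rodrigues(np.array(c["rvec"],float))[0];print(n,c,-R.T@np.array(c["tvec"]).ravel())
print(env.get_state())
E
```

```text
side {'fx': 447.70282540006997, 'fy': 447.70282540006997, 'cx': 258.49356161761466, 'cy': 201.69399821639053, 'k1': 0.041923793714587536, 'rvec': array([ 0.21547659, -2.72355168,  1.43090615]), 'tvec': array([0.5226643 , 0.1601986 , 1.10667752])} [0.40433562 0.89032436 0.75326751]
top {'fx': 363.420992653887, 'fy': 363.420992653887, 'cx': 256.4170140832073, 'cy': 192.78728188028347, 'k1': 0.016171999814546402, 'rvec': array([ 2.12237751, -2.15878578,  0.13452552]), 'tvec': array([-0.003878  ,  0.55950694,  1.00631739])} [ 0.41180151 -0.02877365  1.07486247]
{'time': 0.1, 'qpos': array([ 1.14593209,  0.47771882,  0.0223343 ,  1.55634413, -0.01153241,
        1.10928865, -0.08311592]), 'joint_velocities': array([-2.03818471e-03, -7.47326373e-04, -8.16593590e-04, -2.62239828e-03,
        3.06647135e-04, -8.70982377e-05,  1.22852019e-03]), 'joint_torque': array([ 5.03326912e-03, -5.97759891e+01,  1.61405627e+00, -2.81952775e+01,
        1.28504678e-02,  5.05526288e-03,  1.83970667e-05]), 'tcp_pos': array([ 0.21014028, -0.64102492,  0.30302531]), 'orientation': array([-7.97694164e-04,  9.87483645e-01,  1.57719325e-01, -1.70799190e-04]), 'force': array([-0.18042632,  1.05943115, -0.9361209 ]), 'torque': array([ 0.06482295, -0.05190616,  0.03435062]), 'gripper_force': 0.0, 'opening': 0.08525138624490189}
```

View pics/top0.png

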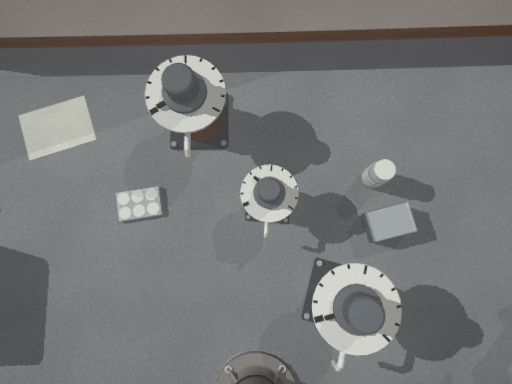

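View pics/side0.png

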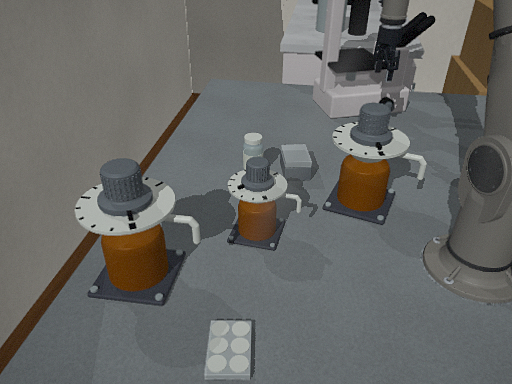

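The top view shows three dispensers. The smallest is the middle one, with its dial at about (270,193) and the spout towards (266,235). In the side view it is at about (257,185). The jar is at (378,173), the tip box at (390,222) and the well plate at (139,205). Next I'll measure the dial and rectify both views onto it.

```bash
cat > h.py <<'E'
import cv2,numpy as np
from cell import env,kin,camera,calibration,job
def cal(n):
    c=calibration(n);K=np.array([[c["fx"],0,c["cx"]],[0,c["fy"],c["cy"]],[0,0,1.]])
    return K,np.array([c["k1"],0,0,0.]),np.array(c["rvec"],float),np.array(c["tvec"],float)
def proj(n,P):
    K,D,r,t=cal(n);return cv2.projectPoints(np.asarray(P,float).reshape(-1,3),r,t,K,D)[0].reshape(-1,2)
def plane(n,uv,z):
    K,D,r,t=cal(n);R=cv2.Rodrigues(r)[0];o=-R.T@t
    q=cv2.undistortPoints(np.asarray(uv,float).reshape(-1,1,2),K,D).reshape(-1,2)
    d=np.c_[q,np.ones(len(q))]@R
    return o+d*((z-o[2])/d[:,2])[:,None]
def rectify(n,img,c,z,h=0.1,s=400):
    a=np.linspace(-h,h,s);X,Y=np.meshgrid(c[0]+a,c[1]-a)  # x right, y up, seen from above
    m=proj(n,np.c_[X.ravel(),Y.ravel(),np.full(X.size,z)]).reshape(s,s,2).astype(np.float32)
    return cv2.remap(img,m,None,cv2.INTER_CUBIC)
E
cat > m.py <<'E'
from h import *
out=[]
for n,px in(("top",(270,193)),("side",(257,185))):
    p=cv2.imread(f"pics/{n}0.png")
    m=((p.min(2)>150)&((p.max(2).astype(int)-p.min(2))<50)).astype(np.uint8)
    cs=cv2.findContours(m,cv2.RETR_EXTERNAL,cv2.CHAIN_APPROX_NONE)[0]
    cs=[c for c in cs if cv2.contourArea(c)>150 and np.linalg.norm(c.reshape(-1,2).mean(0)-px)<35]
    k=max(cs,key=cv2.contourArea);w=plane(n,cv2.convexHull(k).reshape(-1,2),.155)[:,:2]
    c=np.median(w,0)
    for it in range(30):  # trimmed circle fit
        r=np.linalg.norm(w-c,axis=1);g=abs(r-np.median(r))<.006
        A=np.c_[2*w[g],np.ones(g.sum())];s=np.linalg.lstsq(A,(w[g]**2).sum(1),rcond=None)[0];c=s[:2]
    print(n,c,"R",np.sqrt(s[2]+c@c),g.sum(),len(w))
    out.append(rectify(n,p,c,.155))
cv2.imwrite("pics/rect0.png",np.hstack(out))
E
python3 m.py
```

```text
top [ 0.54319468 -0.04677371] R 0.07443509329957279 20 21
side [ 0.37707164 -0.31237737] R 0.3380103849308749 2 21
```

View pics/rect0.png

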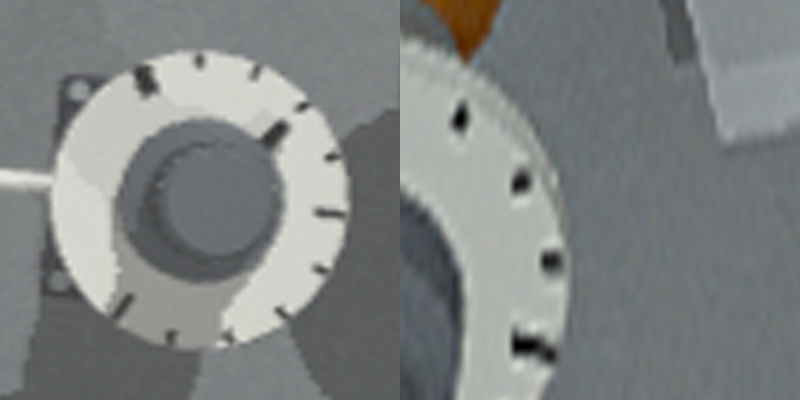

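The rectified top view (left panel, centred on the dial) gives these readings:
- **Mark 0:** thick mark at (147,80)
- **Mark 5:** (330,212)
- **Pointer:** (275,133), on number 3

The side fit failed, so I'll rerun it seeded with the top centre and get finer angles and object heights.

```bash
cat > m2.py <<'E'
from h import *
C0=np.array([.5432,-.0468])
p=cv2.imread("pics/top0.png");g=cv2.cvtColor(p,cv2.COLOR_BGR2GRAY)
# side: edge of the white dial searched radially
s=cv2.imread("pics/side0.png");sg=cv2.GaussianBlur(rectify("side",s,C0,.155),(5,5),0)
cv2.imwrite("pics/rect1.png",np.hstack([sg,rectify("top",p,C0,.155)]))
# dark blobs in mark ring, top view
r=cv2.cvtColor(rectify("top",p,C0,.155,.1,800),cv2.COLOR_BGR2GRAY)
yy,xx=np.mgrid[:800,:800];X=(xx-399.5)/3995;Y=(399.5-yy)/3995;rad=np.hypot(X,Y)
m=((r<90)&(rad>.047)&(rad<.072)).astype(np.uint8)
k,l,st,ce=cv2.connectedComponentsWithStats(m)
for i in range(1,k):
    if st[i,4]>40:
        q=l==i;print(st[i,4],"ang %.1f r %.3f-%.3f"%(np.degrees(np.arctan2(Y[q].mean(),X[q].mean())),rad[q].min(),rad[q].max()))
# heights from depth, top
d=np.load("pics/top0.npy");K,D,rv,t=cal("top");R=cv2.Rodrigues(rv)[0]
v,u=np.mgrid[:384,:512];q=cv2.undistortPoints(np.c_[u.ravel(),v.ravel()].astype(float).reshape(-1,1,2),K,D).reshape(-1,2)
W=((np.c_[q,np.ones(len(q))]*d.reshape(-1,1)-t)@R).reshape(384,512,3)
for n,(a,b) in dict(mid=(270,190),mid_dial=(255,205),bigL=(180,80),bigR=(362,312),jar=(381,171),tip=(390,222),well=(139,205)).items():print(n,W[b,a].round(3))
z=np.r_[W[185:196,264:275].reshape(-1,3)];print("sleeve top",np.median(z[:,2]))
for yaw in range(-180,180,30):
    a=np.radians(yaw)/2
    o=[0,np.cos(a),np.sin(a),0];j=kin.inverse_kinematics([.5432,-.0468,.251],o);print(yaw,None if j is None else np.round(j,2))
E
python3 m2.py
```

```text
47 ang 90.2 r 0.069-0.071
1299 ang 114.7 r 0.060-0.072
112 ang 42.2 r 0.068-0.072
855 ang 41.3 r 0.047-0.057
139 ang 18.0 r 0.067-0.072
306 ang -6.1 r 0.060-0.072
94 ang -30.1 r 0.068-0.072
628 ang -125.8 r 0.059-0.072
100 ang -54.2 r 0.067-0.072
214 ang -102.1 r 0.068-0.072
mid [ 0.54  -0.049  0.218]
mid_dial [ 0.512 -0.011  0.154]
bigL [0.784 0.152 0.296]
bigR [ 0.272 -0.229  0.298]
jar [ 0.599 -0.343  0.129]
tip [ 0.468 -0.378  0.071]
well [0.533 0.333 0.016]
sleeve top 0.21824953558759225
-180 [ 0.59  0.43 -0.78  1.88  0.36  0.98  1.22]
-150 [ 0.85  0.6  -1.18  1.87  0.63  1.11  1.52]
-120 [ 0.85  0.6  -1.18  1.87  0.63  1.11  2.04]
-90 [-0.91  0.68  1.28  1.97 -0.75  1.08 -2.43]
-60 [ 0.09  0.33 -0.15  1.91  0.06  0.9  -2.7 ]
-30 [ 0.19  0.34 -0.26  1.91  0.11  0.91 -2.22]
0 [ 0.26  0.35 -0.35  1.9   0.15  0.92 -1.74]
30 [ 0.32  0.36 -0.43  1.9   0.18  0.92 -1.24]
60 [ 0.38  0.37 -0.5   1.89  0.22  0.93 -0.75]
90 [ 0.43  0.38 -0.57  1.89  0.25  0.94 -0.26]
120 [ 0.48  0.4  -0.64  1.89  0.29  0.95  0.24]
150 [ 0.53  0.41 -0.7   1.88  0.32  0.96  0.73]
```

View pics/rect1.png

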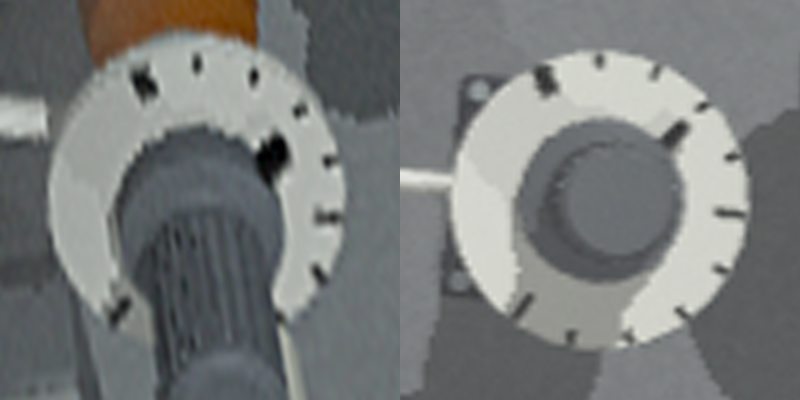

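Both views agree: the dial is at (0.543,-0.047) with yaw about -6°, and the pointer is on 3. The sleeve needs a 120° clockwise turn, which the last joint can do in one hold. I'll move in and grip.

Run:
```python
from h import *
def o(y): a=np.radians(y)/2; return [0,np.cos(a),np.sin(a),0]
S=lambda s:(lambda e:print(s,round(e["time"],1),e["tcp_pos"].round(4),e["orientation"].round(3),"F",e["force"].round(1),"T",e["torque"].round(2),"op",round(e["opening"],4),"gf",e["gripper_force"],"q7",e["qpos"][6].round(3)))(env.get_state())
c=[.543,-.0472]
env.movel([.2101,-.641,.5],.2);S("up")
j=np.array(kin.inverse_kinematics(c+[.45],o(100)));print(j);j[6]+=1.05
env.goto_joints(j);S("over")
y=100+np.degrees(1.05)
env.movel(c+[.33],.15,rot=o(y));S("hover")
print(env.movel(c+[.251],.06,stop_force=12));S("down")
env.grip(.05,50);S("grip")
```

```text
up 1.2 [ 0.21   -0.6407  0.4985] [-0.001  0.987  0.158 -0.   ] F [-0.5 -0.5  0.3] T [ 0.01 -0.    0.01] op 0.0851 gf 0.0 q7 -0.081
[ 0.49928161  0.2092759  -0.62217259  1.6340689   0.12474695  1.3383745
  0.03317623]
over 3.7 [ 0.5431 -0.0485  0.4499] [-0.     0.173  0.985 -0.   ] F [ 0.6 -0.2 -0.9] T [-0.01  0.05  0.02] op 0.0852 gf 0.0 q7 1.083
hover 4.6 [ 0.5435 -0.0471  0.3309] [0.001 0.172 0.985 0.   ] F [-0.2  0.3  1.1] T [ 0.05 -0.01  0.04] op 0.0854 gf 0.0 q7 1.023
False
down 6.1 [ 0.5432 -0.0472  0.2514] [0.    0.172 0.985 0.   ] F [-0.5  1.  -1.3] T [ 0.   -0.01  0.04] op 0.0855 gf 0.0 q7 0.963
grip 6.5 [ 0.5434 -0.0466  0.2518] [0.001 0.172 0.985 0.   ] F [-0.9  2.5  6.4] T [0.32 0.24 0.  ] op 0.0551 gf 52.330782705685124 q7 0.963
```

```bash
cat >> h.py <<'E'
def o(y): a=np.radians(y)/2; return [0,np.cos(a),np.sin(a),0]
def S(s):
    e=env.get_state();print(s,round(e["time"],1),e["tcp_pos"].round(4),"F",e["force"].round(1),"T",e["torque"].round(2),"op",round(e["opening"],4),"gf",round(e["gripper_force"]),"q7",e["qpos"][6].round(3))
    return e
E
python3 - <<'E'
from h import *
p=env.get_state()["tcp_pos"]
for dz in (.004,.008,.011,.0125,.0135):
    r=env.movel([.543,-.0472,.251+dz],.03,stop_force=30);S(f"{dz} {r}")
p,d=camera("side");u=proj("side",[[.543,-.047,.155]])[0].astype(int)
cv2.imwrite("pics/s1.png",cv2.resize(p[u[1]-70:u[1]+50,u[0]-80:u[0]+80],None,fx=4,fy=4,interpolation=2))
E
```

```text
0.004 False 6.8 [ 0.5433 -0.0466  0.2546] F [ 4.3  2.7 -6.8] T [ 0.62 -0.9   0.  ] op 0.0548 gf 54 q7 0.966
0.008 False 7.0 [ 0.5433 -0.0467  0.2585] F [ 4.8  3.2 -7.8] T [ 0.67 -0.99 -0.03] op 0.0546 gf 54 q7 0.969
0.011 False 7.3 [ 0.5433 -0.0466  0.2615] F [ 5.4  3.2 -8. ] T [ 0.71 -1.09 -0.02] op 0.0548 gf 54 q7 0.972
0.0125 False 7.5 [ 0.5432 -0.0467  0.2629] F [ 5.2  3.5 -8.2] T [ 0.7  -1.07 -0.  ] op 0.0549 gf 54 q7 0.973
0.0135 False 7.8 [ 0.5433 -0.0466  0.2639] F [ 5.1  3.9 -8.5] T [ 0.75 -1.1  -0.02] op 0.0548 gf 54 q7 0.974
```

View pics/s1.png

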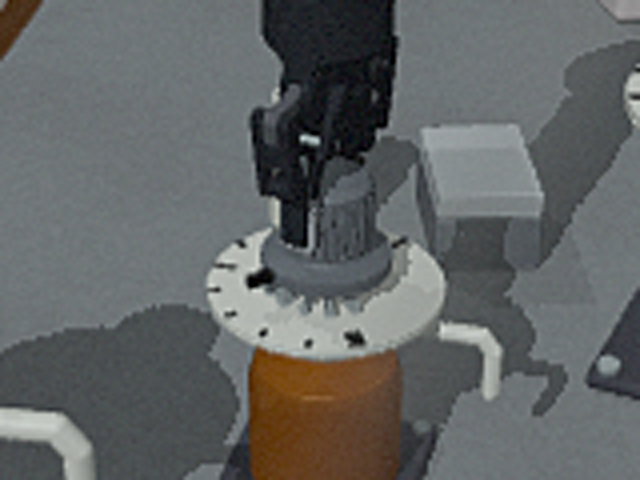

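The sleeve is lifted clear of its teeth (skirt at about (325,265)). The force grows as the spring would, so it isn't slipping. I'll raise it 1 mm more and turn in steps, watching force and moment.

Run:
```python
from h import *
r=env.movel([.543,-.0472,.2655],.03,stop_force=15);S(f"lift {r}")
q0=np.array(env.get_state()["qpos"]);y0=100+np.degrees(1.05)
for k in range(1,9):
    env.movel([.543,-.0472,.2655],.05,rot=o(y0-15*k))
    e=S(k)
    if np.linalg.norm(e["force"])>35 or abs(e["torque"][2])>1.0: print("stop");break
w,x,yq,z=e["orientation"];print("yaw",np.degrees(2*np.arctan2(yq,x)),"start",y0)
p,d=camera("top");cv2.imwrite("pics/t2.png",p)
p,d=camera("side");u=proj("side",[[.543,-.047,.155]])[0].astype(int)
cv2.imwrite("pics/s2.png",cv2.resize(p[u[1]-70:u[1]+50,u[0]-80:u[0]+80],None,fx=4,fy=4,interpolation=2))
```

```text
lift False 8.1 [ 0.5432 -0.0467  0.2648] F [ 5.1  4.5 -8.1] T [ 0.69 -1.16 -0.07] op 0.055 gf 54 q7 0.975
1 8.5 [ 0.5431 -0.0469  0.2647] F [ 4.8  2.7 -9.1] T [ 0.55 -1.03 -0.01] op 0.0544 gf 54 q7 0.734
2 8.9 [ 0.5429 -0.0471  0.2649] F [ 3.3  1.3 -8.4] T [ 0.47 -1.   -0.02] op 0.0549 gf 54 q7 0.496
3 9.3 [ 0.5427 -0.0473  0.2652] F [ 3.7  0.7 -8.4] T [ 0.33 -0.69 -0.  ] op 0.0545 gf 54 q7 0.256
4 9.7 [ 0.5424 -0.0474  0.2651] F [ 1.1  0.1 -9.5] T [ 0.2 -0.2 -0. ] op 0.0547 gf 54 q7 0.013
5 10.1 [ 0.5421 -0.0474  0.265 ] F [-1.   0.8 -8.6] T [ 0.12  0.31 -0.02] op 0.0547 gf 54 q7 -0.23
6 10.5 [ 0.5418 -0.0472  0.2649] F [-4.2  1.2 -8.5] T [0.13 1.03 0.01] op 0.055 gf 55 q7 -0.474
7 10.9 [ 0.5416 -0.0471  0.2648] F [-5.   1.2 -7.5] T [ 0.25  1.25 -0.01] op 0.0545 gf 55 q7 -0.72
8 11.3 [ 0.5414 -0.0469  0.2647] F [-6.7  1.9 -8. ] T [ 0.41  1.36 -0.  ] op 0.0547 gf 55 q7 -0.964
yaw 40.391006054726816 start 160.16056848873643
```

View pics/s2.png

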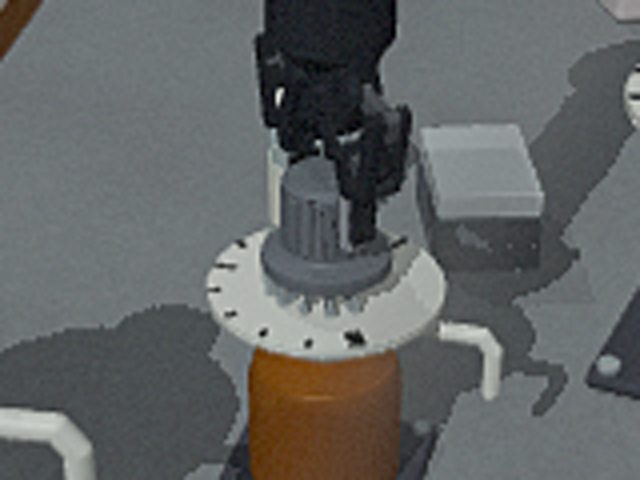

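The sleeve turned with the gripper, about 120°, and there was no reaction moment. The pointer is now hidden behind it, as expected for 8. I'll lower it, release, back away and check.

Run:
```python
from h import *
p=env.get_state()["tcp_pos"]
r=env.movel([.543,-.0472,.2515],.03,stop_force=25);S(f"down {r}")
env.grip(.085);S("open")
env.movel([.543,-.0472,.36],.12);S("up")
env.movel([.543,-.0472,.5],.2)
j=np.array(env.get_state()["qpos"]);j[0]+=.7;env.goto_joints(j);env.dwell(.5);S("away")
p,d=camera("top");cv2.imwrite("pics/t3.png",p);K,D,rv,t=cal("top")
s,_=camera("side")
cv2.imwrite("pics/rect3.png",np.hstack([rectify("top",p,(.543,-.047),.155),rectify("side",s,(.543,-.047),.155)]))
C0=(.543,-.047)
r=cv2.cvtColor(rectify("top",p,C0,.155,.1,800),cv2.COLOR_BGR2GRAY)
yy,xx=np.mgrid[:800,:800];X=(xx-399.5)/3995;Y=(399.5-yy)/3995;rad=np.hypot(X,Y)
k,l,st,ce=cv2.connectedComponentsWithStats(((r<80)&(rad>.047)&(rad<.072)).astype(np.uint8))
for i in range(1,k):
    if st[i,4]>40:
        q=l==i;print(st[i,4],"ang %.1f r %.3f-%.3f"%(np.degrees(np.arctan2(Y[q].mean(),X[q].mean())),rad[q].min(),rad[q].max()))
d0=np.load("pics/top0.npy");a=np.s_[187:193,266:272];print("sleeve top height change mm",1000*(np.median(d0[a])-np.median(d[a])))
```

```text
down False 12.1 [ 0.5414 -0.0469  0.2518] F [-9.8  1.1  1.7] T [0.49 2.21 0.02] op 0.0551 gf 56 q7 -0.968
open 12.5 [ 0.5439 -0.0473  0.2523] F [ 0.4 -0.   0.3] T [-0.    0.   -0.01] op 0.0851 gf 0 q7 -0.971
up 13.5 [ 0.5426 -0.0472  0.3592] F [-0.4 -0.5 -0.6] T [-0.05  0.04  0.06] op 0.085 gf 0 q7 -0.943
away 16.3 [ 0.3847 -0.3856  0.4984] F [-0.3  1.  -1.3] T [-0.04 -0.04 -0.01] op 0.0852 gf 0 q7 -0.925
1092 ang 114.5 r 0.060-0.072
70 ang 42.3 r 0.069-0.072
72 ang 18.2 r 0.068-0.071
155 ang -5.9 r 0.061-0.071
825 ang -77.3 r 0.047-0.057
439 ang -125.8 r 0.059-0.072
144 ang -102.0 r 0.068-0.072
sleeve top height change mm -0.46527386
```

View pics/rect3.png

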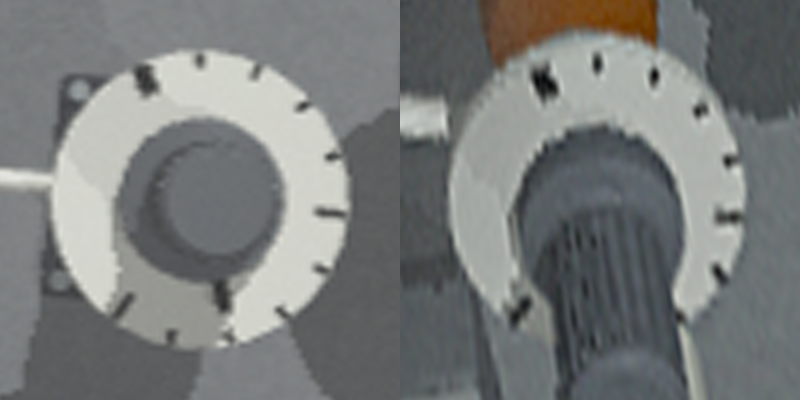

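View pics/t3.png

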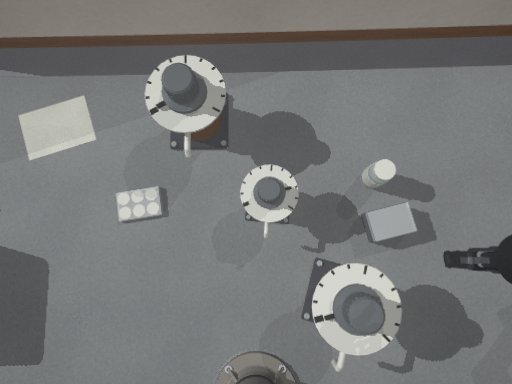

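The pointer (222,295 in the left panel) stands at mark 8: -77.3° measured against -78° expected. The sleeve top is back at its starting height, the jar, tip box and well plate haven't moved, and the arm is clear.

```bash
python3 -c "
from cell import job
print(job.job_done())"
```

```text
the job is handed in; nothing more can be done
None
```

I turned the sleeve from 3 to 8 in one hold and let go, with the pointer on mark 8, the sleeve back at its home height and nothing else visibly moved; the job is handed in, but no verdict came back.

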